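Clamp a manifold block down with a bar clamp

TASK

Push the aluminium manifold block along the base plate until its end sits squarely against the end stop. Then slide the red clamp arm down its bar, pressing on the arm close to the bar, until the pad meets the block and the arm tilts and binds on the bar, and screw the black handle tight (clockwise from above), about half a turn past the point where the pad bites. Do it gently: do not ram the block into the stop, stop pressing as soon as the arm binds instead of leaning on it, do not overtighten the clamp so that the pad marks the block, and leave the fittings lying on the bench where they are.

Things in the scene. Friction and masses are not known exactly. Their poses are not given: they have to be found in the camera images.
- station: Fixed grey base plate, 215 x 250 mm, 10 mm thick (x -50 to 165, y -115 to 135 mm), carrying the upright bar of an F-clamp (22 x 9 mm, top 185 mm above the bench). Origin on the bench straight below the spindle's axis; x points from the spindle to the bar (bar axis at x = 130 mm, y = 0), z up. Its place and yaw differ each time.
- end_stop: Dark steel stop screwed on the plate, 64 mm wide along x, 34 mm high above the plate. Origin in the middle of the lower edge of its stop face, on the plate's top (station x = 0, y = -80 mm, z = 10 mm); same axes as the station; the face looks to +y.
- manifold: Loose aluminium manifold block, 50 (x) x 160 (y) x 45 (z) mm, 0.68 to 0.94 kg, lying flat on the plate under the clamp. Origin in the centre of its underside, axes along its sides. It starts 16 to 40 mm off the stop (toward +y of the station), turned up to 0.08 rad; sliding it takes 3 to 7 N.
- stop_end (a point): Centre of the block's end face that must meet the stop (block y = -80 mm, z = 22.5 mm); its y in the frame of end_stop is the gap left.
- push_end (a point): Centre of the block's other end face, away from the stop (block y = +80 mm, z = 22.5 mm): push here, toward -y of the station. Nothing stands above the plate beside this end.
- clamp_arm: Red sliding arm of the F-clamp. Origin on the bar axis in the middle of its 60 mm collar; the arm runs from there along -x (as the station's x) to the spindle, 130 mm away. It hangs free with its tip about 0.03 rad low. Pressed down near the bar it slides with 4 to 15 N; pressed out at the handle it cocks and jams. Friction holds it where it is left.
- press_spot (a point): Point on the flat top of the red arm (20 mm wide), 60 mm from the bar axis, 70 mm from the spindle axis: press down here with closed fingertips. Once the pad meets the block the collar goes on about 8 mm, then the arm is bound and the force rises steeply; up to 35 N does no harm. How low that is differs by 15 mm, as the screw is run out more or less: it must be felt.
- handle_axis (a point): Point on the spindle axis, fixed to the arm (130 mm from the bar axis, 85 mm above the arm's origin), always inside the black fluted handle (upright, 32 mm diameter, 76 mm long), whose top is 20 to 36 mm above it: grip here from above, at any yaw. Clockwise from above feeds the pad down 8 mm a turn, takes 0.1 to 0.2 N m, and adds about 12 N of clamping force per rad on a bound arm.
- hex_nipple_0: Steel hex nipple lying on the bench, 25 x 49 x 22 mm, origin in the centre of its underside. Leave alone.
- hex_nipple_1: Brass hex nipple lying on the bench, 31 x 59 x 27 mm, origin in the centre of its underside. Leave alone.
- elbow_0: Grey elbow fitting lying on the bench, 65 x 67 x 24 mm, origin in the centre of its underside. Leave alone.
- coupler_0: Quick coupler with a red sleeve lying on the bench, 26 x 58 x 27 mm, origin in the centre of its underside. Leave alone.
Not all that is in view belongs to the job. There is more than one size of the manifold; the job needs the larger.

How it is judged (in metres and radians):
On the way, in this order (a step that is already met when the one before it is completed fails the run):
1. the manifold block stands with its end against the end stop (y of stop_end in the frame of end_stop below 0.0025 m), for 0.2 s.
2. the clamp arm has been run down onto the block and has bound on the bar: its pad keeps pressing with more than its own weight could (contact force between clamp_arm and manifold above 12 N), for 0.2 s.
3. the handle has been screwed tight (contact force between clamp_arm and manifold above 40 N), for 0.2 s.
At the end, for the whole second after the job is handed in: The block's end is within 3 mm of the stop face and square to it within 0.05 rad, the bound clamp presses the block with 40 to 95 N, and block and arm are at rest (contact force between clamp_arm and manifold between 40 and 95 N and y of stop_end in the frame of end_stop below 0.003 m and angle between the y axis of manifold and the y axis of end_stop, either way round below 0.05 rad and linear speed of each of manifold, clamp_arm below 0.01 m/s); the robot touches nothing.
It fails at once if the pad presses the block with more than 110 N, which would mark its sealing face (contact force between clamp_arm and manifold above 110 N).
It fails at once if the block is rammed into the stop with more than 50 N (contact force between manifold and end_stop above 50 N).
It fails at once if a fitting beside the work is shoved more than 25 mm (distance of any of hex_nipple_0, hex_nipple_1, elbow_0, coupler_0 from where it was at the start of the episode above 0.025 m).
It fails at once if the fingers lean on the red beam of the clamp arm with more than 60 N, which bends it (contact force between the fingers and clamp_arm_c2 above 60 N).
It also fails if it takes over 67 s, if anything falls off the work surface, if the arm or the gripper's body presses on something with over 40 N, if the wrist force passes 120 N, or if a joint passes its speed limit or range.

ROBOT

A 7-joint arm with a two-finger parallel gripper is mounted at the origin on a cart in front of the work surface, level with it; the furniture and walls round the work are solid. World frame = base frame: x ahead of the robot, y to its left, z up, the work surface at z = 0. Lengths are in mm, angles in rad, forces in N, time in s.
With the tool pointing down it reaches from about 400 to 850 mm from the base axis. Payload 4.5 kg.
Tool frame: the origin (TCP) lies midway between the tips of the shut fingers; the grasp point (between the pads) lies 19 mm behind it (env.grip_point_offset is the distance from the TCP to the grasp point, in mm); z points along the fingers, y is the line along which they close (so a half turn about z gives the same grasp; the last joint's range is limited). The gripper opens to 85 mm and grips with 20 to 120 N. Pads are 22 mm wide; open, the fingers measure 114 mm over their backs; the gripper's body (76 mm by 85 mm) begins 54 mm behind the grasp point. The pads swing forward as they close: fully open they stand 13 mm farther back than shut.
Start: joints at [1.379, 0.689, -0.195, 1.565, 0.157, 0.902, -0.215], TCP at [139.957, -609.152, 231.317] pointing down, gripper open.
Joint ranges: [-3.01, 3.01], [-0.46, 2.08], [-1.47, 1.51], [0.13, 2.56], [-1, 4.14], [0.04, 2.09], [-2.66, 2.66]. Speed limits (rad/s): [2.57, 2.57, 3.14, 3.14, 3.14, 3.14, 3.14].

INTERFACE

Orientations are given as a 3x3 rotation matrix whose columns are the frame's x, y, z axes.
In Python, from workcell import env gives the robot as it stands.
- The arm moves only by the tool drive_tool, never from a script. Its argument "moves" is text: rows parted by semicolons, each of 4 numbers parted by spaces: the shift along the tool's x, y, z normalised to -1 to 1, where 1 is 0.3 m, then the turn about the tool's z normalised to -1 to 1, where 1 is pi/4 rad. A call has exactly 5 rows; each row is the pose to reach, as a shift and turn from the pose commanded when the call began, along the tool's axes at that moment; what a row does not reach only later rows make up. A row lasts 1/8 s, in which the tool goes at most 62.5 mm and 10.7 degrees, less where a joint would pass 70% of its speed; a pose out of reach is approached as far as the arm can. A call with a number of a shift or a turn outside -1 to 1 is refused whole. A call with a gripper value outside its range is refused whole. "hand" is the opening, from -1 (shut) to 1 (fully open), set as the call begins (left out, the last holds). The fingers move at their own pace and stop on an object; "grip_force" is the grip in N (left out, the last holds). Time passes only in rows, so rows that repeat a pose let the fingers close, or fill a call up. It gives the time, the measured TCP pose, the force, the opening and the grip force at its end, in the units of the state.
- env.state(): the state, without advancing time (a new reading comes with each control period).
- env.capture(name): name is "scene" or "side" or "wrist"; returns a dict with "frame" (384x512x3 uint8, red, green, blue), "camera_matrix" (3x3 intrinsics, pixels), "distortion" ([k1, k2, p1, p2, k3] as OpenCV has them; the pictures are not rectified), "view" (4x4, takes a point from world to camera coordinates). Camera axes: x right, y down, z forward; pixel columns grow to the right and rows downward; lengths in mm; the calibration is good to about 2 mm. A picture is of the moment at which its call begins. There is no depth.
- env.hand_in(): hands the job in; it is judged then, once.
The state is a dict: "clock": time; "qpos": joint angles; "qvel": joint speeds; "joint_efforts": joint torques, N m; "tcp_pos": TCP position; "ee_rot": TCP orientation; "ft_force": force on the tool from outside, world axes, zero at the start; "wrist_torque": the same for the moment, N m; "width": opening from 0.0 (shut) to 1.0 (fully open); "grip_force": force on a finger pad.
Only numpy, scipy, OpenCV 4.12 (cv2) and the standard library are available. Lean on these libraries where they do the work, as an engineer would, in place of code of your own. Each camera call takes 0.05 s, during which the arm holds its last target. There are 200 camera calls.

## Working session

There is one attempt and no reset: what is moved stays moved. The work goes in short steps, Python scripts to look and compute and a tool call to move; the robot and the scene stay as the last step left them, time stands still between calls to the robot, and variables do not carry over. Pictures are saved under pics/ and viewed, at most 10 in all, crops included, and the job is handed in when it is done.

Besides the shell and the picture viewer there is one more tool, called after "Emit:" as a command line: name --argument value ..., lists and objects as JSON in quotes. drive_tool: Moves the arm, as the interface text tells. Its arguments: {"type":"object","properties":{"moves":{"type":"string"},"hand":{"type":"number"},"grip_force":{"type":"number"}},"required":["moves"]}

```bash
mkdir -p pics; cat > h.py <<'E'
import numpy as np, cv2
from workcell import env
def snap(n,f):
    c=env.capture(n); cv2.imwrite(f'pics/{f}.png',c['frame'][:,:,::-1]); np.savez(f'pics/{f}.npz',**{k:np.array(v) for k,v in c.items()}); return c
def load(f): return dict(np.load(f'pics/{f}.npz'))
def ray(c,px):
    u=cv2.undistortPoints(np.array(px,float).reshape(-1,1,2),c['camera_matrix'],np.array(c['distortion'],float)).reshape(-1,2)
    V=c['view'];R=V[:3,:3];o=-R.T@V[:3,3]
    return o,np.c_[u,np.ones(len(u))]@R
def onz(c,px,z):
    o,d=ray(c,px); return o+d*((z-o[2])/d[:,2])[:,None]
def proj(c,P):
    V=c['view'];p,_=cv2.projectPoints(np.array(P,float).reshape(-1,1,3),cv2.Rodrigues(V[:3,:3])[0],V[:3,3],c['camera_matrix'],np.array(c['distortion'],float));return p.reshape(-1,2)
E
python3 - <<'E'
from h import *
a=snap('scene','s0');b=snap('side','d0')
cv2.imwrite('pics/m0.png',np.vstack([cv2.resize(x['frame'][:,:,::-1],(400,300)) for x in (a,b)]))
s=env.state();print(s['clock'],s['ee_rot'],s['ft_force'])
for c in(a,b):print(ray(c,[[256,192]]))
E
```

```text
0.1 [[ 9.74586749e-01  2.24009899e-01 -4.83377351e-04]
 [ 2.24010391e-01 -9.74585454e-01  1.59311556e-03]
 [-1.14218881e-04 -1.66091086e-03 -9.99998614e-01]] [1.32940608 1.30055906 0.22192896]
(array([-130.94052108,  457.08820398, 1071.47119816]), array([[ 0.54944459, -0.39797299, -0.73502055]]))
(array([ 236.67227814, -874.01585962,  889.956173  ]), array([[ 0.30861544,  0.71062158, -0.63243523]]))
```

View pics/s0.png

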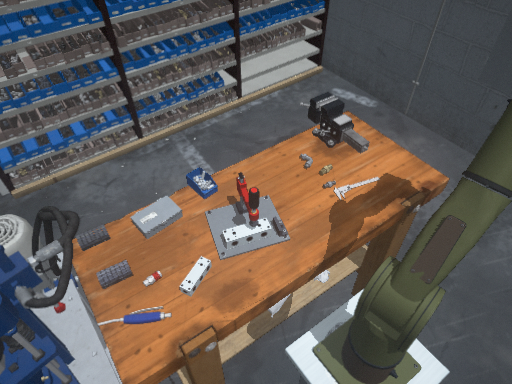

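View pics/d0.png

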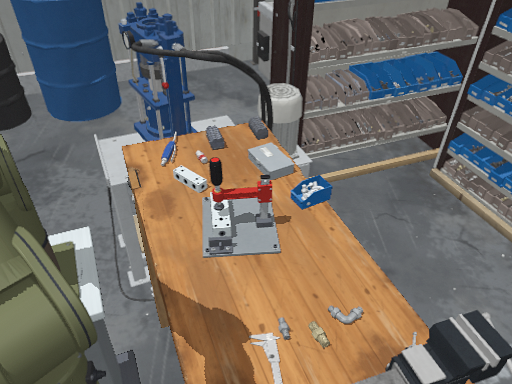

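```bash
python3 - <<'E'
from h import *
a=cv2.imread('pics/s0.png')[165:265,200:295];b=cv2.imread('pics/d0.png')[150:265,195:290]
A=cv2.resize(a,None,fx=4.2,fy=5.0,interpolation=2);A=cv2.resize(a,None,fx=4.2,fy=4.2,interpolation=2);B=cv2.resize(b,None,fx=4.2,fy=4.2,interpolation=2)
A=np.vstack([A,np.zeros((B.shape[0]-A.shape[0],A.shape[1],3),np.uint8)])
cv2.imwrite('pics/z0.png',np.hstack([A,B]))
print(A.shape,B.shape)
# plate corners by rays
E
```

```text
(483, 399, 3) (483, 399, 3)
```

View pics/z0.png

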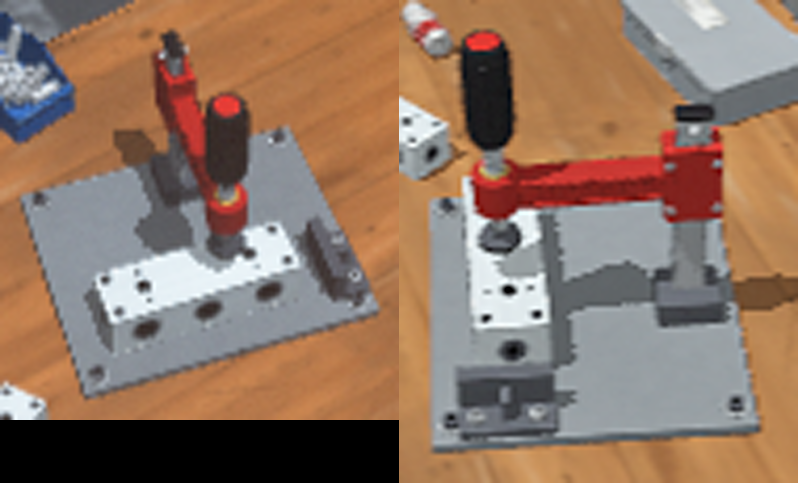

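```bash
cat >> h.py <<'E'
def fit(L,W): # rigid 2D L->W
    L=np.array(L,float);W=np.array(W,float)[:,:2];l=L-L.mean(0);w=W-W.mean(0)
    t=np.arctan2((l[:,0]*w[:,1]-l[:,1]*w[:,0]).sum(),(l*w).sum())
    R=np.array([[np.cos(t),-np.sin(t)],[np.sin(t),np.cos(t)]]);T=W.mean(0)-R@L.mean(0)
    return t,R,T,np.linalg.norm(L@R.T+T-W,axis=1)
E
python3 - <<'E'
from h import *
a=load('s0');b=load('d0')
pa=np.array([[378,310],[88,393],[22,197],[288,125]])/4.2+[200,165]
La=[[-50,-115],[-50,135],[165,135],[165,-115]]
# 8-bit contour-based refinement is skipped: use picked corners
Wa=onz(a,pa,10);print(Wa.round(1));print(fit(La,Wa))
pb=np.array([[33,196],[359,427],[35,446]])/4.2+[195,150]
Wb=onz(b,pb,10);print(Wb.round(1));print(fit([[-50,135],[165,-115],[-50,-115]],Wb))
W=np.vstack([Wa,Wb]);L=La+[[-50,135],[165,-115],[-50,-115]]
t,R,T,e=fit(L,W);print(t,T,e)
np.savez('st.npz',t=t,R=R,T=T)
def loc(P): return (np.array(P)[:,:2]-T)@R
# block top z=55: scene corners: near-left top(95,278)?, 
ps=np.array([[97,278],[107,325],[300,262],[275,222]])/4.2+[200,165]
print('block top sc',loc(onz(a,ps,55)).round(1))
pd=np.array([[72,325],[150,328],[146,212]])/4.2+[195,150]
print('block top sd',loc(onz(b,pd,55)).round(1))
# handle top centre triangulate
def tri(p,q):
    o1,d1=ray(a,[p]);o2,d2=ray(b,[q]);d1=d1[0];d2=d2[0]
    s=np.linalg.lstsq(np.c_[d1,-d2],o2-o1,rcond=None)[0];A=o1+s[0]*d1;B=o2+s[1]*d2;return (A+B)/2,np.linalg.norm(A-B)
P,e=tri(np.array([229,107])/4.2+[200,165],np.array([86,40])/4.2+[195,150]);print('handle top',P,e,loc([P]))
P,e=tri(np.array([173,45])/4.2+[200,165],np.array([296,111])/4.2+[195,150]);print('bar top',P,e,loc([P]))
# arm tip (gold ring) 
P,e=tri(np.array([227,196])/4.2+[200,165],np.array([96,176])/4.2+[195,150]);print('ring',P,e,loc([P]))
E
```

```text
[[ 418.4  -83.7   10. ]
 [ 490.   149.7   10. ]
 [ 691.6   89.9   10. ]
 [ 623.  -147.8   10. ]]
(np.float64(-0.29217853626985324), array([[ 0.95761864,  0.28803911],
       [-0.28803911,  0.95761864]]), array([497.77497531,   9.03381934]), array([3.41949805, 3.2042665 , 3.23748395, 0.90412384]))
[[ 499.8  154.3   10. ]
 [ 629.1 -149.8   10. ]
 [ 426.6  -88.1   10. ]]
(np.float64(-0.3014472836275188), array([[ 0.95490779,  0.29690254],
       [-0.29690254,  0.95490779]]), array([507.17440076,   8.81181057]), array([1.76993672, 1.5464836 , 2.29228524]))
-0.293196062788631 [501.67786619   8.93191078] [3.75976994 4.06163633 7.12290447 3.5794465  7.1582161  2.8283787
 6.12885873]
block top sc [[ 19.6 101. ]
 [-26.4 105.9]
 [-18.4 -56.8]
 [ 26.5 -52.1]]
block top sd [[-16.6 -50.9]
 [ 34.5 -57.9]
 [ 38.2  60.3]]
handle top [500.09828427   8.68074257 244.624148  ] 8.647506629434615 [[-1.43958238 -0.69696991]]
bar top [627.84687328 -28.90441098 181.70143349] 7.342093147652217 [[131.71995524   0.24287049]]
ring [503.48383319   7.14009418 138.51299491] 4.353502006277448 [[ 2.24675643 -1.19340233]]
```

```bash
cat >> h.py <<'E'
def rel(P,yaw=None):
    s=env.state();R=np.array(s['ee_rot']);d=R.T@(np.array(P)-s['tcp_pos'])
    cy=np.arctan2(R[1,1],R[0,1]);t=0 if yaw is None else -((yaw-cy+np.pi)%(2*np.pi)-np.pi)
    print('t',s['clock'],'tcp',np.round(s['tcp_pos'],1),'dunits',(d/300).round(4),'turn',round(t/(np.pi/4),3),'f',np.round(s['ft_force'],1),'q',np.round(s['qpos'],2))
E
python3 -c "
from h import *
rel([480,20,400],-.293)"
```

```text
t 0.1 tcp [ 139.8 -608.6  230.6] dunits [ 1.5746 -1.7889 -0.562 ] turn -1.339 f [1.3 1.3 0.2] q [ 1.38  0.69 -0.19  1.57  0.16  0.9  -0.22]
```

Emit:
drive_tool --moves "0.12 -0.14 -0.08 0; 0.24 -0.28 -0.16 0; 0.36 -0.42 -0.24 0; 0.48 -0.56 -0.32 0; 0.6 -0.7 -0.4 0"

```text
clock: 0.72
tcp_pos: [268.9, -362.3, 351.9]
ee_rot: [[0.975, 0.224, -0.0], [0.224, -0.975, 0.0], [-0.0, -0.0, -1.0]]
ft_force: [0.4, -1.0, 0.2]
width: 1.001
grip_force: 0.0
```

Emit:
drive_tool --moves "0.12 -0.14 -0.02 -0.15; 0.24 -0.28 -0.04 -0.3; 0.36 -0.42 -0.06 -0.45; 0.48 -0.56 -0.08 -0.6; 0.6 -0.7 -0.1 -0.75"

```text
clock: 1.35
tcp_pos: [397.1, -117.6, 381.4]
ee_rot: [[0.683, 0.73, -0.0], [0.73, -0.683, -0.0], [-0.0, 0.0, -1.0]]
ft_force: [0.7, -1.3, -0.2]
width: 1.004
grip_force: 0.0
```

```bash
python3 -c "
from h import *
rel([480,20,400],-.293)"
```

```text
t 1.35 tcp [ 397.1 -117.6  381.4] dunits [ 0.5239 -0.1117 -0.0621] turn -0.585 f [ 0.7 -1.3 -0.2] q [ 0.58  0.24 -0.51  1.9   0.14  1.04 -0.75]
```

Emit:
drive_tool --moves "0.13 -0.03 -0.015 -0.15; 0.26 -0.055 -0.03 -0.3; 0.39 -0.08 -0.045 -0.45; 0.52 -0.11 -0.06 -0.585; 0.52 -0.11 -0.06 -0.585" --hand -0.3

```text
clock: 1.98
tcp_pos: [480.6, 20.3, 399.3]
ee_rot: [[0.286, 0.958, 0.001], [0.958, -0.286, 0.003], [0.003, -0.0, -1.0]]
ft_force: [-1.1, -1.2, -0.7]
width: 0.347
grip_force: 0.0
```

```bash
python3 -c "
from h import *
rel([480,20,400],-.293)
c=snap('wrist','w1');print(ray(c,[[256,192]]))
cv2.imwrite('pics/w1b.png',cv2.resize(c['frame'][:,:,::-1],(800,600)))"
```

```text
t 1.975 tcp [480.6  20.3 399.3] dunits [-0.0015 -0.0016 -0.0024] turn 0.003 f [-1.1 -1.2 -0.7] q [ 0.32  0.36 -0.66  1.7   0.23  1.16 -0.69]
(array([503.98791132,  97.90891693, 542.25589071]), array([[-0.09022339, -0.30002442, -0.94965717]]))
```

View pics/w1b.png

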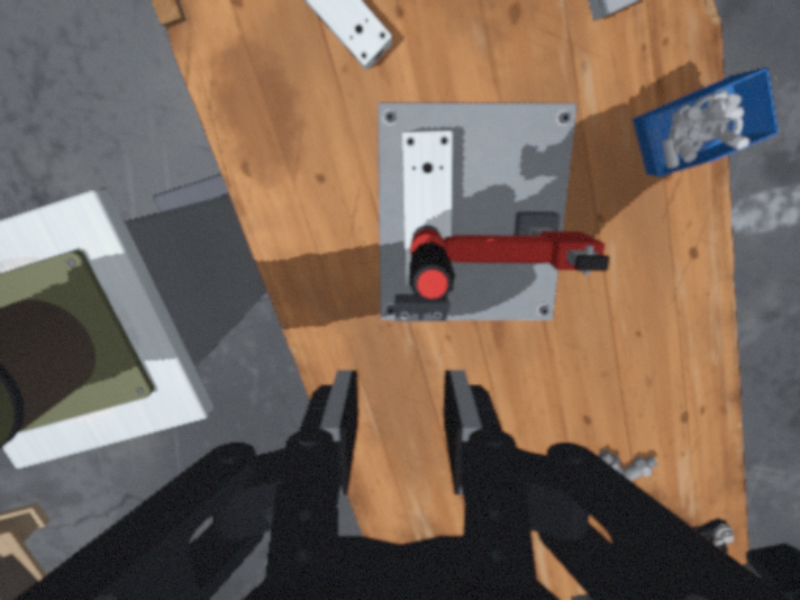

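```bash
python3 - <<'E'
from h import *
c=load('w1');f=lambda p:(np.array(p,float)+.5)*.64-.5
W=onz(c,f([[380,103],[576,103],[552,320],[381,320]]),10)
L=[[-50,135],[165,135],[165,-115],[-50,-115]]
t,R,T,e=fit(L,W);print(t,T,e)
z=np.load('st.npz');print(z['t'],z['T'])
np.savez('st2.npz',t=t,R=R,T=T)
loc=lambda P:(np.array(P)[:,:2]-T)@R
print('blk',loc(onz(c,f([[402,130],[452,131],[453,232],[405,270]]),55)).round(1))
print('handle',loc(onz(c,f([[432,284]]),245)).round(1), onz(c,f([[432,284]]),245))
print('bar top',loc(onz(c,f([[592,263]]),185)).round(1))
print('stop top front edge',loc(onz(c,f([[396,295],[449,295]]),44)).round(1))
E
```

```text
-0.2936654283432164 [503.4398512    7.56268026] [2.45148073 1.81616555 1.36330092 0.70854499]
-0.293196062788631 [501.67786619   8.93191078]
blk [[-24.1 105.3]
 [ 26.  104.5]
 [ 30.9   3. ]
 [-20.3 -39. ]]
handle [[-4.   0.2]] [[499.66555683   8.95060201 245.        ]]
bar top [[128.5   0.7]]
stop top front edge [[-30.3 -71.4]
 [ 30.4 -71.2]]
```

```bash
cat >> h.py <<'E'
_t=-.2935;SR=np.array([[np.cos(_t),-np.sin(_t)],[np.sin(_t),np.cos(_t)]]);ST=np.array([502.5,8.3])
def srel(x,y,z,dy=0):
    p=SR@[x,y]+ST; rel([*p,z],_t+dy); s=env.state()
    print('station',(SR.T@(np.array(s['tcp_pos'])[:2]-ST)).round(1),'fst',(SR.T@np.array(s['ft_force'])[:2]).round(1),'tq',np.round(s['wrist_torque'],2),'w',s['width'])
E
python3 -c "
from h import *
srel(1,140,22)"
```

```text
t 2.025 tcp [479.8  18.  398.9] dunits [0.4575 0.086  1.2564] turn -0.001 f [-1.   0.3 -0.5] q [ 0.32  0.36 -0.65  1.7   0.23  1.16 -0.69]
station [-24.6   2.7] fst [-1. -0.] tq [-0.04 -0.01  0.05] w 0.34877740388140155
```

Emit:
drive_tool --moves "0.15 0.03 0.06 0; 0.3 0.06 0.2 0; 0.45 0.085 0.36 0; 0.457 0.086 0.55 0; 0.457 0.086 0.73 0"

```text
clock: 2.65
tcp_pos: [544.1, 139.4, 178.1]
ee_rot: [[0.293, 0.956, -0.001], [0.956, -0.293, -0.001], [-0.002, -0.001, -1.0]]
ft_force: [0.5, -0.6, -0.1]
width: 0.35
grip_force: 0.0
```

Emit:
drive_tool --moves "0 0 0.15 0; 0 0 0.3 0; 0 0 0.43 0; 0 0 0.51 0; 0 0 0.52 0"

```text
clock: 3.28
tcp_pos: [543.2, 138.4, 22.8]
ee_rot: [[0.294, 0.956, -0.003], [0.956, -0.294, -0.003], [-0.004, -0.002, -1.0]]
ft_force: [0.4, -0.3, 0.6]
width: 0.356
grip_force: 0.0
```

```bash
python3 -c "
from h import *
srel(1,120,22)"
```

```text
t 3.275 tcp [543.2 138.4  22.8] dunits [-0.0542 -0.0009  0.0028] turn -0.006 f [ 0.4 -0.3  0.6] q [-0.14  0.95 -0.33  1.88  0.68  0.44 -1.27]
station [  1.3 136.3] fst [ 0.4 -0.1] tq [-0.06  0.03  0.05] w 0.35594665233916933
```

Emit:
drive_tool --moves "-0.015 0 0 0; -0.03 0 0 0; -0.04 0 0 0; -0.05 0 0 0; -0.06 0 0 0"

```text
clock: 3.9
tcp_pos: [539.3, 123.1, 24.5]
ee_rot: [[0.292, 0.956, 0.0], [0.956, -0.292, 0.0], [0.0, 0.0, -1.0]]
ft_force: [-0.1, -0.2, -0.1]
width: 0.35
grip_force: 0.0
```

Emit:
drive_tool --moves "-0.01 0 0 0; -0.02 0 0 0; -0.03 0 0 0; -0.04 0 0 0; -0.05 0 0 0"

```text
clock: 4.53
tcp_pos: [535.1, 109.3, 24.3]
ee_rot: [[0.292, 0.956, 0.001], [0.956, -0.292, 0.001], [0.001, 0.0, -1.0]]
ft_force: [2.5, 2.8, -2.1]
width: 0.349
grip_force: 1.8
```

```bash
python3 -c "
from h import *
srel(1,91,22)"
```

```text
t 4.525 tcp [535.1 109.3  24.3] dunits [-0.0506 -0.0032  0.0077] turn -0.003 f [ 2.5  2.8 -2.1] q [-0.1   0.93 -0.32  1.93  0.71  0.39 -1.26]
station [  2.  106.2] fst [1.6 3.4] tq [ 0.72 -0.35  0.09] w 0.3487999142298445
```

Emit:
drive_tool --moves "-0.007 0 0 0; -0.014 0 0 0; -0.021 0 0 0; -0.028 0 0 0; -0.033 0 0 0"

```text
clock: 5.15
tcp_pos: [531.8, 99.5, 24.3]
ee_rot: [[0.292, 0.956, -0.0], [0.956, -0.292, 0.0], [0.0, -0.0, -1.0]]
ft_force: [0.6, 3.7, -1.9]
width: 0.352
grip_force: 2.0
```

Emit:
drive_tool --moves "-0.002 0 0 0; -0.004 0 0 0; -0.006 0 0 0; -0.008 0 0 0; -0.01 0 0 0"

```text
clock: 5.78
tcp_pos: [531.1, 96.7, 24.3]
ee_rot: [[0.292, 0.956, 0.0], [0.956, -0.292, 0.0], [0.0, 0.0, -1.0]]
ft_force: [1.2, 4.4, -1.7]
width: 0.353
grip_force: 2.1
```

```bash
python3 -c "
from h import *
srel(1,91,22)"
```

```text
t 5.775 tcp [531.1  96.7  24.3] dunits [-0.0062 -0.0026  0.0076] turn -0.004 f [ 1.2  4.4 -1.7] q [-0.08  0.93 -0.31  1.95  0.72  0.38 -1.25]
station [ 1.8 92.9] fst [-0.1  4.5] tq [ 0.89 -0.2  -0.03] w 0.3526443969124457
```

Emit:
drive_tool --moves "-0.002 0 0 0; -0.004 0 0 0; -0.006 0 0 0; -0.008 0 0 0; -0.01 0 0 0"

```text
clock: 6.4
tcp_pos: [530.7, 95.6, 24.4]
ee_rot: [[0.291, 0.957, 0.001], [0.957, -0.291, 0.003], [0.003, 0.0, -1.0]]
ft_force: [2.1, 7.8, -3.4]
width: 0.349
grip_force: 3.8
```

```bash
python3 -c "
from h import *
srel(1,91,22)"
```

```text
t 6.4 tcp [530.7  95.6  24.4] dunits [-0.0024 -0.0026  0.0079] turn -0.003 f [ 2.1  7.8 -3.4] q [-0.08  0.93 -0.31  1.95  0.72  0.37 -1.25]
station [ 1.8 91.7] fst [-0.3  8.1] tq [ 1.52 -0.29 -0.03] w 0.3489003662343008
```

Emit:
drive_tool --moves "-0.002 0 0 0; -0.004 0 0 0; -0.006 0 0 0; -0.008 0 0 0; -0.008 0 0 0"

```text
clock: 7.02
tcp_pos: [530.5, 95.7, 24.5]
ee_rot: [[0.29, 0.957, 0.003], [0.957, -0.29, 0.007], [0.007, 0.001, -1.0]]
ft_force: [1.7, 10.1, -3.7]
width: 0.351
grip_force: 5.2
```

```bash
python3 -c "
from h import *
srel(1,91,22)"
```

```text
t 7.025 tcp [530.5  95.7  24.5] dunits [-0.0026 -0.0019  0.0084] turn -0.001 f [ 1.7 10.1 -3.7] q [-0.08  0.93 -0.31  1.95  0.73  0.37 -1.25]
station [ 1.6 91.7] fst [-1.3 10.1] tq [ 2.07 -0.37 -0.02] w 0.35137449305011
```

Emit:
drive_tool --moves "-0.004 0 0 0; -0.008 0 0 0; -0.012 0 0 0; -0.016 0 0 0; -0.016 0 0 0"

```text
clock: 7.65
tcp_pos: [530.6, 95.7, 25.1]
ee_rot: [[0.287, 0.958, 0.006], [0.958, -0.287, 0.014], [0.015, 0.002, -1.0]]
ft_force: [2.7, 16.1, -2.6]
width: 0.348
grip_force: 8.4
```

Emit:
drive_tool --moves "0.02 0 0 0; 0.05 0 0 0; 0.1 0 0 0; 0.13 0 0 0; 0.15 0 -0.1 0"

```text
clock: 8.28
tcp_pos: [539.9, 129.8, 53.0]
ee_rot: [[0.291, 0.957, -0.004], [0.957, -0.291, -0.002], [-0.003, -0.003, -1.0]]
ft_force: [0.6, 0.0, 0.3]
width: 0.348
grip_force: 0.0
```

Emit:
drive_tool --moves "0 0 -0.2 0; 0 0 -0.4 0; 0 0 -0.6 0; 0 0 -0.8 0; 0 0 -0.9 0" --hand -1

```text
clock: 8.9
tcp_pos: [541.9, 130.4, 327.9]
ee_rot: [[0.292, 0.956, 0.004], [0.956, -0.292, 0.001], [0.002, 0.004, -1.0]]
ft_force: [-0.1, -0.3, -0.4]
width: -0.001
grip_force: 0.0
```

```bash
python3 -c "
from h import *
srel(60,0,240)
c=snap('wrist','w2')
cv2.imwrite('pics/w2b.png',cv2.resize(c['frame'][:,:,::-1],(800,600)))"
```

```text
t 8.9 tcp [541.9 130.4 327.9] dunits [-0.4276  0.1924  0.2927] turn -0.004 f [-0.1 -0.3 -0.4] q [ 0.06  0.54 -0.64  1.63  0.36  1.08 -0.97]
station [  2.4 128.3] fst [ 0.  -0.3] tq [-0.03 -0.05  0.03] w -0.001371198906385008
```

View pics/w2b.png

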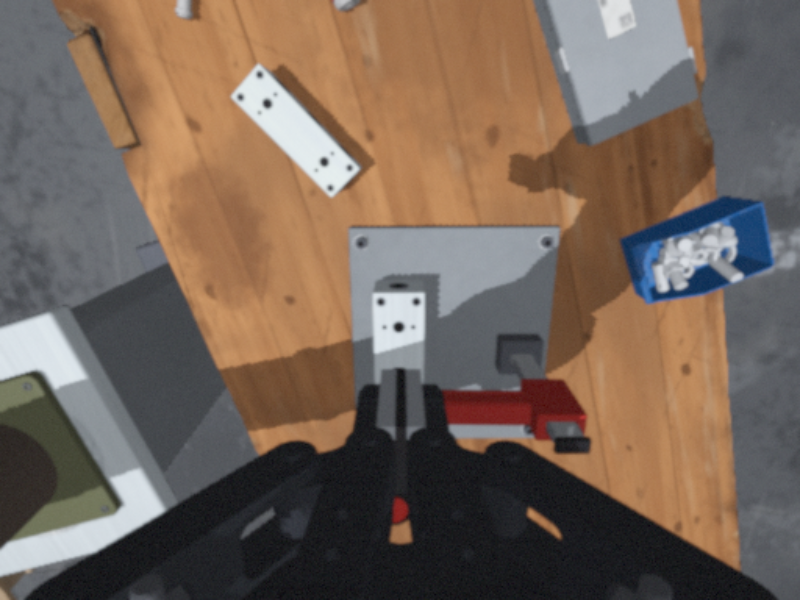

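Emit:
drive_tool --moves "-0.1 0.05 0 -0.2; -0.2 0.1 0 -0.4; -0.3 0.15 0 -0.6; -0.4 0.2 0 -0.8; -0.427 0.226 0 -1"

```text
clock: 9.57
tcp_pos: [568.3, -15.9, 323.4]
ee_rot: [[-0.47, 0.882, -0.002], [0.882, 0.47, -0.003], [-0.001, -0.003, -1.0]]
ft_force: [0.2, 0.2, -0.6]
width: -0.003
grip_force: 0.0
```

```bash
python3 -c "
from h import *
srel(70,0,170,np.pi/2)"
```

```text
t 9.575 tcp [568.3 -15.9 323.4] dunits [0.0105 0.0113 0.5114] turn -1.003 f [ 0.2  0.2 -0.6] q [ 0.43  0.62 -0.85  1.59  0.5   1.16 -0.04]
station [70.  -4.2] fst [0.1 0.2] tq [ 0.01 -0.02  0.04] w -0.0031256830982163554
```

Emit:
drive_tool --moves "0.01 0.011 0 -0.2; 0.01 0.011 0.1 -0.4; 0.01 0.011 0.2 -0.6; 0.01 0.011 0.3 -0.8; 0.01 0.011 0.43 -1"

```text
clock: 10.2
tcp_pos: [570.3, -8.5, 194.4]
ee_rot: [[-0.958, 0.288, 0.0], [0.288, 0.958, -0.001], [-0.001, -0.001, -1.0]]
ft_force: [0.2, -1.1, -0.3]
width: 0.004
grip_force: 0.0
```

```bash
python3 -c "
from h import *
srel(70,0,145,np.pi/2)
a=snap('side','d2');cv2.imwrite('pics/d2b.png',cv2.resize(a['frame'][90:265,165:320,::-1],None,fx=3.4,fy=3.4,interpolation=2))"
```

```text
t 10.2 tcp [570.3  -8.5 194.4] dunits [-0.0007 -0.0117  0.1646] turn 0.002 f [ 0.2 -1.1 -0.3] q [ 0.45  0.82 -0.96  1.75  0.79  1.    0.47]
station [69.7  3.5] fst [ 0.5 -1. ] tq [-0.04 -0.03 -0.01] w 0.003585842346346682
```

View pics/d2b.png

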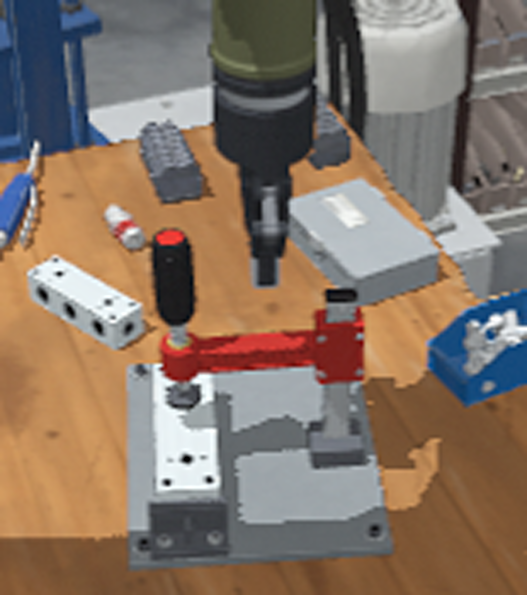

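Emit:
drive_tool --moves "0 -0.011 0.02 0; 0 -0.011 0.04 0; 0 -0.011 0.06 0; 0 -0.011 0.08 0; 0 -0.011 0.09 0"

```text
clock: 10.88
tcp_pos: [569.2, -11.4, 168.2]
ee_rot: [[-0.956, 0.292, 0.0], [0.292, 0.956, -0.0], [-0.0, -0.0, -1.0]]
ft_force: [-0.8, -0.1, 0.4]
width: 0.003
grip_force: 0.0
```

Emit:
drive_tool --moves "0 0 0.007 0; 0 0 0.014 0; 0 0 0.021 0; 0 0 0.028 0; 0 0 0.035 0"

```text
clock: 11.5
tcp_pos: [569.3, -11.4, 157.7]
ee_rot: [[-0.956, 0.292, 0.0], [0.292, 0.956, -0.0], [-0.0, 0.0, -1.0]]
ft_force: [0.0, 0.1, 0.5]
width: 0.001
grip_force: 0.0
```

```bash
python3 -c "
from h import *
srel(70,0,145,np.pi/2)"
```

```text
t 11.5 tcp [569.3 -11.4 157.7] dunits [-0.0014 -0.0017  0.0422] turn -0.004 f [0.  0.1 0.5] q [ 0.44  0.87 -0.92  1.79  0.85  0.94  0.42]
station [69.6  0.5] fst [-0.   0.1] tq [0.05 0.03 0.02] w 0.001281305977053808
```

Emit:
drive_tool --moves "0 0 0.007 0; 0 0 0.014 0; 0 0 0.021 0; 0 0 0.028 0; 0 0 0.035 0"

```text
clock: 12.12
tcp_pos: [569.2, -11.4, 147.2]
ee_rot: [[-0.956, 0.292, 0.0], [0.292, 0.956, -0.0], [-0.0, -0.0, -1.0]]
ft_force: [-0.5, 0.2, -0.5]
width: -0.001
grip_force: 0.0
```

Emit:
drive_tool --moves "0 0 0.004 0; 0 0 0.008 0; 0 0 0.012 0; 0 0 0.016 0; 0 0 0.02 0"

```text
clock: 12.75
tcp_pos: [569.3, -11.4, 141.2]
ee_rot: [[-0.956, 0.292, 0.0], [0.292, 0.956, -0.0], [-0.0, -0.0, -1.0]]
ft_force: [-0.1, -0.7, -0.2]
width: 0.0
grip_force: 0.0
```

Emit:
drive_tool --moves "0 0 0.004 0; 0 0 0.008 0; 0 0 0.012 0; 0 0 0.016 0; 0 0 0.02 0"

```text
clock: 13.38
tcp_pos: [569.3, -11.3, 136.3]
ee_rot: [[-0.956, 0.292, 0.001], [0.292, 0.956, -0.001], [-0.001, -0.0, -1.0]]
ft_force: [-2.2, -0.7, 8.5]
width: 0.0
grip_force: 4.1
```

Emit:
drive_tool --moves "0 0 0.003 0; 0 0 0.006 0; 0 0 0.009 0; 0 0 0.012 0; 0 0 0.015 0"

```text
clock: 14.0
tcp_pos: [569.3, -11.3, 131.8]
ee_rot: [[-0.956, 0.292, 0.001], [0.292, 0.956, -0.001], [-0.001, -0.0, -1.0]]
ft_force: [-3.1, -0.3, 8.6]
width: 0.0
grip_force: 4.1
```

Emit:
drive_tool --moves "0 0 0.003 0; 0 0 0.006 0; 0 0 0.009 0; 0 0 0.012 0; 0 0 0.015 0"

```text
clock: 14.62
tcp_pos: [569.2, -11.3, 127.3]
ee_rot: [[-0.956, 0.292, 0.001], [0.292, 0.956, -0.001], [-0.001, -0.001, -1.0]]
ft_force: [-2.6, -0.3, 8.6]
width: 0.003
grip_force: 4.1
```

Emit:
drive_tool --moves "0 0 0.002 0; 0 0 0.004 0; 0 0 0.006 0; 0 0 0.008 0; 0 0 0.01 0"

```text
clock: 15.25
tcp_pos: [569.3, -11.3, 124.3]
ee_rot: [[-0.956, 0.292, 0.001], [0.292, 0.956, -0.001], [-0.001, -0.0, -1.0]]
ft_force: [-2.2, -0.4, 8.7]
width: 0.0
grip_force: 4.0
```

Emit:
drive_tool --moves "0 0 0.002 0; 0 0 0.004 0; 0 0 0.006 0; 0 0 0.008 0; 0 0 0.01 0"

```text
clock: 15.88
tcp_pos: [569.3, -11.3, 121.3]
ee_rot: [[-0.956, 0.292, 0.001], [0.292, 0.956, -0.001], [-0.001, -0.0, -1.0]]
ft_force: [-2.3, -0.3, 8.6]
width: -0.003
grip_force: 4.0
```

Emit:
drive_tool --moves "0 0 0.002 0; 0 0 0.004 0; 0 0 0.006 0; 0 0 0.008 0; 0 0 0.01 0"

```text
clock: 16.5
tcp_pos: [569.3, -11.3, 118.3]
ee_rot: [[-0.956, 0.292, 0.001], [0.292, 0.956, -0.001], [-0.001, -0.0, -1.0]]
ft_force: [-1.7, -1.1, 7.9]
width: 0.007
grip_force: 4.0
```

Emit:
drive_tool --moves "0 0 0.002 0; 0 0 0.004 0; 0 0 0.006 0; 0 0 0.008 0; 0 0 0.01 0"

```text
clock: 17.12
tcp_pos: [569.3, -11.3, 115.3]
ee_rot: [[-0.956, 0.292, 0.001], [0.292, 0.956, -0.001], [-0.001, -0.0, -1.0]]
ft_force: [-0.9, -0.1, 8.4]
width: -0.0
grip_force: 4.0
```

Emit:
drive_tool --moves "0 0 0.002 0; 0 0 0.004 0; 0 0 0.006 0; 0 0 0.008 0; 0 0 0.01 0"

```text
clock: 17.75
tcp_pos: [569.6, -11.5, 111.4]
ee_rot: [[-0.956, 0.292, 0.001], [0.292, 0.956, -0.0], [-0.001, 0.0, -1.0]]
ft_force: [0.7, -0.9, 3.5]
width: 0.001
grip_force: 1.8
```

Emit:
drive_tool --moves "0 0 0.002 0; 0 0 0.004 0; 0 0 0.006 0; 0 0 0.008 0; 0 0 0.01 0"

```text
clock: 18.38
tcp_pos: [569.9, -11.5, 109.3]
ee_rot: [[-0.956, 0.292, 0.002], [0.292, 0.956, -0.001], [-0.002, -0.0, -1.0]]
ft_force: [-1.6, -2.6, 14.3]
width: -0.0
grip_force: 6.6
```

Emit:
drive_tool --moves "0 0 0.001 0; 0 0 0.002 0; 0 0 0.003 0; 0 0 0.004 0; 0 0 0.005 0"

```text
clock: 19.0
tcp_pos: [570.0, -11.5, 108.9]
ee_rot: [[-0.956, 0.292, 0.002], [0.292, 0.956, -0.001], [-0.003, -0.001, -1.0]]
ft_force: [-3.6, -3.0, 20.7]
width: -0.001
grip_force: 10.3
```

Emit:
drive_tool --moves "0 0 0.001 0; 0 0 0.003 0; 0 0 0.005 0; 0 0 0.007 0; 0 0 0.007 0"

```text
clock: 19.62
tcp_pos: [570.1, -11.5, 108.4]
ee_rot: [[-0.956, 0.292, 0.003], [0.292, 0.956, -0.002], [-0.004, -0.001, -1.0]]
ft_force: [-5.5, -4.8, 32.5]
width: -0.003
grip_force: 15.7
```

```bash
python3 -c "
from h import *
srel(70,0,145,np.pi/2)"
```

```text
t 19.625 tcp [570.1 -11.5 108.4] dunits [ 0.0009 -0.0021 -0.1219] turn -0.004 f [-5.5 -4.8 32.5] q [ 0.41  0.93 -0.86  1.82  0.94  0.86  0.35]
station [70.4  0.6] fst [-3.9 -6.2] tq [-1.02  1.56 -0.02] w -0.003141246102003855
```

Emit:
drive_tool --moves "0 0 -0.02 0; 0 0 -0.15 0; 0 0 -0.35 0; 0 0 -0.55 0; 0 0 -0.7 0" --hand -1

```text
clock: 20.25
tcp_pos: [569.4, -10.9, 316.7]
ee_rot: [[-0.956, 0.292, 0.001], [0.292, 0.956, 0.001], [-0.001, 0.001, -1.0]]
ft_force: [0.4, 0.1, -0.7]
width: -0.001
grip_force: 0.0
```

Emit:
drive_tool --moves "0 0 -0.1 0; 0 0 -0.1 0; 0 0 -0.1 0; 0 0 -0.1 0; 0 0 -0.1 0" --hand 1

```text
clock: 20.88
tcp_pos: [568.8, -11.5, 343.6]
ee_rot: [[-0.956, 0.292, -0.002], [0.292, 0.956, -0.0], [0.002, -0.001, -1.0]]
ft_force: [-0.1, 0.2, 0.1]
width: 1.0
grip_force: 0.0
```

```bash
python3 -c "
from h import *
srel(0,0,300,np.pi/2+.8)
c=snap('wrist','w3');snap('side','d3');snap('scene','s3')
cv2.imwrite('pics/w3b.png',cv2.resize(c['frame'][:,:,::-1],(800,600)))"
```

```text
t 20.875 tcp [568.8 -11.5 343.6] dunits [ 0.2305 -0.0012  0.1458] turn -1.022 f [-0.1  0.2  0.1] q [ 0.51  0.67 -1.07  1.55  0.6   1.28  0.64]
station [69.2  0.2] fst [-0.1  0.2] tq [-0.01  0.01  0.  ] w 1.0004087794647545
```

View pics/w3b.png

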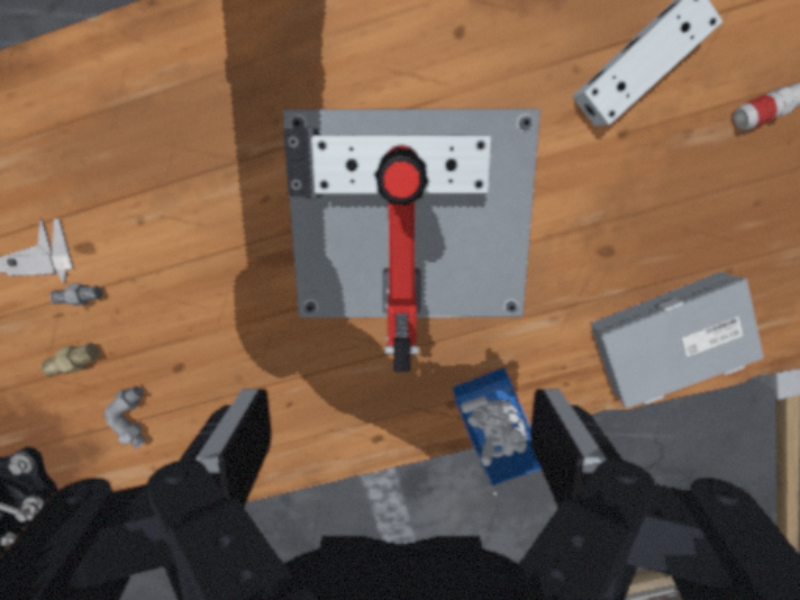

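```bash
python3 - <<'E'
from h import *
def reds(c,box=None):
    f=c['frame'].astype(int);m=((f[...,0]>170)&(f[...,1]<90)&(f[...,2]<90)).astype(np.uint8)
    n,l,s,ce=cv2.connectedComponentsWithStats(m);return [(ce[i].round(1),s[i][4]) for i in range(1,n) if s[i][4]>8]
for n in('w3','d3','s3'):print(n,reds(load(n)))
w=load('w3');d=load('d3')
p=(np.array([[402,179.]])+.5)*.64-.5
for z in(210,220,230):
    P=onz(w,p,z);print(z,P.round(1),((P[:,:2]-ST)@SR).round(1),proj(d,P))
E
```

```text
w3 [(array([256.6, 114.5]), np.int32(364)), (array([255.9, 166.9]), np.int32(445)), (array([254.5, 202.8]), np.int32(109))]
d3 [(array([217.8, 167.7]), np.int32(26)), (array([263. , 193.9]), np.int32(27)), (array([216.5, 199.7]), np.int32(23)), (array([244.1, 199.2]), np.int32(124))]
s3 [(array([242.2, 189.3]), np.int32(16)), (array([252.8, 194.4]), np.int32(20)), (array([244.7, 199.4]), np.int32(50)), (array([254.3, 218.2]), np.int32(20)), (array([154.8, 274.8]), np.int32(19))]
210 [[507.3   7.8 210. ]] [[4.7 0.9]] [[217.51771238 171.04309676]]
220 [[506.7   8.  220. ]] [[4.1 0.9]] [[217.14705729 167.99431267]]
230 [[506.1   8.2 230. ]] [[3.5 0.9]] [[216.77199075 164.91065266]]
```

Emit:
drive_tool --moves "0.06 0 0.05 -0.2; 0.12 0 0.1 -0.4; 0.18 0.002 0.15 -0.6; 0.219 0.002 0.15 -0.8; 0.219 0.002 0.15 -1"

```text
clock: 21.65
tcp_pos: [505.7, 8.6, 299.6]
ee_rot: [[-0.88, -0.475, -0.0], [-0.475, 0.88, -0.001], [0.001, -0.0, -1.0]]
ft_force: [0.9, 0.1, 0.1]
width: 0.996
grip_force: 0.0
```

```bash
python3 -c "
from h import *
srel(3.5,.9,175,np.pi/2+1.571)"
```

```text
t 21.65 tcp [505.7   8.6 299.6] dunits [-0.0008 -0.0017  0.4154] turn -0.996 f [0.9 0.1 0.1] q [ 0.61  0.72 -1.28  1.8   0.74  1.21  1.17]
station [3.  1.2] fst [0.8 0.3] tq [ 0.02 -0.02 -0.  ] w 0.9957140754685655
```

Emit:
drive_tool --moves "0 0 0.12 0; 0 0 0.24 0; 0 0 0.34 0; 0 0 0.4 0; 0 0 0.415 0"

```text
clock: 22.28
tcp_pos: [506.4, 8.4, 174.5]
ee_rot: [[-0.883, -0.47, -0.001], [-0.47, 0.883, -0.0], [0.001, 0.0, -1.0]]
ft_force: [0.4, 0.6, 0.4]
width: 0.997
grip_force: 0.0
```

Emit:
drive_tool --moves "0 0 0 0; 0 0 0 0; 0 0 0 0; 0 0 0 0; 0 0 0 0" --hand -1 --grip_force 40

```text
clock: 22.9
tcp_pos: [506.9, 9.3, 176.0]
ee_rot: [[-0.883, -0.47, 0.001], [-0.47, 0.883, 0.001], [-0.002, 0.001, -1.0]]
ft_force: [-0.9, 0.4, 6.5]
width: 0.362
grip_force: 39.5
```

```bash
python3 -c "
from h import *
srel(3.5,.9,175,np.pi/2+.785)"
```

```text
t 22.9 tcp [506.9   9.3 176. ] dunits [ 0.004  -0.0021  0.0034] turn -0.003 f [-0.9  0.4  6.5] q [ 0.52  0.86 -1.14  1.95  0.96  1.    0.98]
station [3.9 2.2] fst [-1.   0.1] tq [0.5  0.44 0.04] w 0.36236060154848737
```

Emit:
drive_tool --moves "0 0 0 0.2; 0 0 0 0.4; 0 0 0 0.6; 0 0 0 0.8; 0 0 0 1"

```text
clock: 23.52
tcp_pos: [506.8, 7.4, 175.8]
ee_rot: [[-0.955, 0.297, 0.001], [0.297, 0.955, -0.003], [-0.002, -0.002, -1.0]]
ft_force: [0.4, -1.7, 1.5]
width: 0.362
grip_force: 39.3
```

```bash
python3 -c "
from h import *
srel(3.5,.9,175,np.pi/2+.785)"
```

```text
t 23.525 tcp [506.8   7.4 175.8] dunits [0.0028 0.0016 0.0027] turn -1.009 f [ 0.4 -1.7  1.5] q [ 0.45  0.78 -0.96  1.95  0.85  0.88  0.29]
station [4.3 0.4] fst [ 0.9 -1.5] tq [-0.42  0.39  0.24] w 0.36237166061414644
```

Emit:
drive_tool --moves "0 0 0.001 0.2; 0 0 0.001 0.4; 0 0 0.002 0.6; 0 0 0.002 0.8; 0 0 0.003 1"

```text
clock: 24.15
tcp_pos: [505.6, 6.3, 175.2]
ee_rot: [[-0.465, 0.885, -0.002], [0.885, 0.465, -0.005], [-0.004, -0.004, -1.0]]
ft_force: [-3.3, -3.6, 15.3]
width: 0.363
grip_force: 41.3
```

Emit:
drive_tool --moves "0 0 0.001 0.2; 0 0 0.001 0.4; 0 0 0.002 0.6; 0 0 0.002 0.8; 0 0 0.003 1"

```text
clock: 24.78
tcp_pos: [504.7, 7.1, 174.6]
ee_rot: [[0.297, 0.955, -0.003], [0.955, -0.297, -0.004], [-0.005, -0.002, -1.0]]
ft_force: [-5.1, -2.5, 19.8]
width: 0.363
grip_force: 45.1
```

```bash
python3 -c "
from h import *
srel(3.5,.9,175,np.pi/2+.785)"
```

```text
t 24.775 tcp [504.7   7.1 174.6] dunits [ 0.0046  0.0034 -0.0012] turn -3.009 f [-5.1 -2.5 19.8] q [ 0.22  0.66 -0.54  1.97  0.55  0.66 -0.97]
station [ 2.5 -0.5] fst [-4.2 -3.9] tq [-0.45  2.33  0.31] w 0.36281752449421034
```

Emit:
drive_tool --moves "0 0 -0.006 0.1; 0 0 -0.011 0.3; 0 0 -0.011 0.5; 0 0 -0.011 0.75; 0 0 -0.011 1"

```text
clock: 25.4
tcp_pos: [503.9, 7.6, 175.2]
ee_rot: [[0.877, 0.481, -0.006], [0.481, -0.877, -0.002], [-0.006, -0.002, -1.0]]
ft_force: [0.3, -0.7, -8.9]
width: 0.366
grip_force: 40.6
```

```bash
python3 -c "
from h import *
srel(3.5,.9,175,np.pi/2+.785)"
```

```text
t 25.4 tcp [503.9   7.6 175.2] dunits [0.0072 0.002  0.0005] turn -3.987 f [ 0.3 -0.7 -8.9] q [ 0.09  0.63 -0.32  1.97  0.34  0.59 -1.52]
station [ 1.6 -0.2] fst [ 0.4 -0.6] tq [0.2  0.66 0.25] w 0.3664336681982178
```

Emit:
drive_tool --moves "0 0 0.003 0.1; 0 0 0.005 0.2; 0 0 0.005 0.35; 0 0 0.005 0.5; 0 0 0.005 0.5"

```text
clock: 26.02
tcp_pos: [504.4, 8.3, 174.8]
ee_rot: [[0.993, 0.115, -0.004], [0.115, -0.993, -0.001], [-0.004, 0.001, -1.0]]
ft_force: [-4.6, 0.4, 1.7]
width: 0.361
grip_force: 40.1
```

```bash
python3 -c "
from h import *
srel(3.5,.9,175,np.pi/2+.785)
c=snap('side','d4');s=snap('scene','s4')
A=cv2.resize(s['frame'][165:265,200:295,::-1],None,fx=4,fy=4,interpolation=2);B=cv2.resize(c['frame'][150:250,195:290,::-1],None,fx=4,fy=4,interpolation=2)
cv2.imwrite('pics/z4.png',np.hstack([A,B]))"
```

```text
t 26.025 tcp [504.4   8.3 174.8] dunits [ 0.0055  0.001  -0.0007] turn 3.521 f [-4.6  0.4  1.7] q [ 0.02  0.63 -0.21  1.98  0.23  0.56 -1.79]
station [1.9 0.5] fst [-4.5 -1. ] tq [ 0.17  1.13 -0.07] w 0.36050617055673567
```

View pics/z4.png

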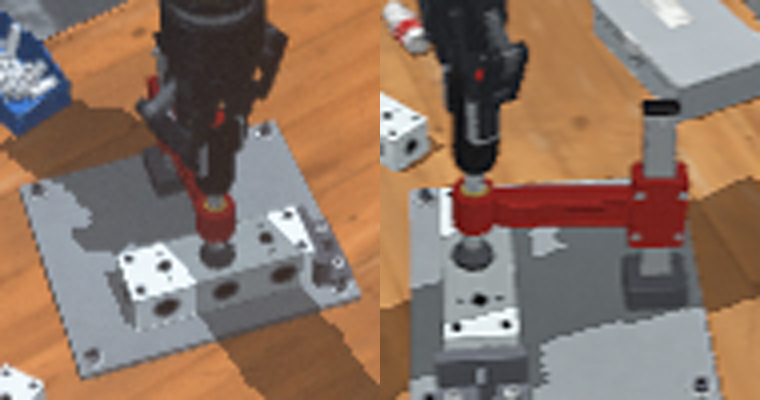

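Emit:
drive_tool --moves "0 0 0 0.1; 0 0 0 0.2; 0 0 0 0.3; 0 0 0 0.4; 0 0 0 0.4"

```text
clock: 26.75
tcp_pos: [504.5, 8.2, 174.7]
ee_rot: [[0.98, -0.197, -0.004], [-0.197, -0.98, -0.001], [-0.004, 0.002, -1.0]]
ft_force: [-5.2, 0.5, 1.9]
width: 0.364
grip_force: 39.6
```

Emit:
drive_tool --moves "0 0 0 0; 0 0 0 0; 0 0 0 0; 0 0 0 0; 0 0 0 0" --hand 1

```text
clock: 27.38
tcp_pos: [506.8, 8.4, 175.2]
ee_rot: [[0.98, -0.199, 0.0], [-0.199, -0.98, -0.0], [0.0, -0.0, -1.0]]
ft_force: [-0.2, 0.0, 0.6]
width: 1.004
grip_force: 0.0
```

Emit:
drive_tool --moves "0 0 -0.03 0; 0 0 -0.1 0; 0 0 -0.2 0; 0 0 -0.35 0; 0 0 -0.5 0"

```text
clock: 28.0
tcp_pos: [506.3, 8.4, 327.1]
ee_rot: [[0.98, -0.199, 0.0], [-0.199, -0.98, 0.0], [0.0, -0.0, -1.0]]
ft_force: [1.0, 0.1, -0.3]
width: 0.999
grip_force: 0.0
```

```bash
python3 -c "
from h import *
srel(0,0,300)
c=snap('side','d5');s=snap('scene','s5')
A=cv2.resize(s['frame'][165:265,200:295,::-1],None,fx=4,fy=4,interpolation=2);B=cv2.resize(c['frame'][150:250,195:290,::-1],None,fx=4,fy=4,interpolation=2)
cv2.imwrite('pics/z5.png',np.hstack([A,B]))"
```

```text
t 28.0 tcp [506.3   8.4 327.1] dunits [-0.0123  0.0029  0.0905] turn -1.881 f [ 1.   0.1 -0.3] q [-0.01  0.41 -0.15  1.78  0.07  0.95 -1.96]
station [3.6 1.2] fst [0.9 0.3] tq [ 0.03 -0.08 -0.03] w 0.999297777834868
```

View pics/z5.png

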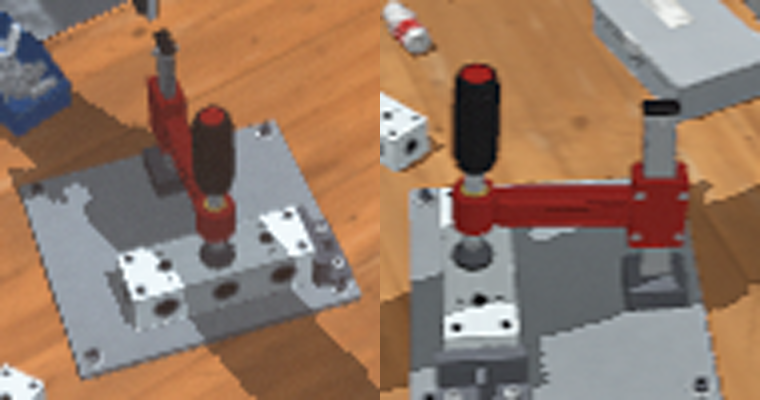

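The block is square against the stop, the arm is down and bound, the pad is on the block, and the gripper is clear. Handing in.

```bash
python3 -c "
from workcell import env
print(env.hand_in())"
```

```text
the job is handed in; nothing more can be done
None
```

The job is handed in, with no verdict returned: the block sits square against the stop, the arm was pressed to 32.5 N until it bound, and the handle was turned about 220° clockwise, for an estimated (not measured) 50–75 N on the pad.

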